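# Weigh an unknown canister on the spring balance

### The job

Pick up the orange canister by the block on top and hang it by its wire eye in the dip of the spring balance's hook. Keep hold and ease it down slowly and gently, without jerking the hook, until the spring carries the whole weight, then let go so that the pointer hardly stirs, and leave the canister hanging still; do not disturb the other things on the bench.

Things in the scene. Friction and masses are not known exactly. Their poses are not given: they have to be found in the camera images.
- canister: Orange closed canister with a white band, 60 mm across, 51 mm high, with a wire eye and an orange grip block above, 140 mm high in all. Origin: centre of its underside, z up its axis; the same when turned half round about z. Its filling is not known: it weighs 0.14 to 0.66 kg.
- eye (a point): On the orange canister: underside of the peak of its eye, 92 mm above its underside, axes as the canister's. The eye is an upright frame of 6 mm wire in the y-z plane, open along x: legs 32 mm apart (26 mm clear) rise from the lid (z = 51 mm), the top is a flat roof shape: clear opening from z = 51 to 92 mm at the middle, to 81 mm at the legs.
- grip (a point): On the orange canister: middle of the grip block on top, 124 mm above its underside, axes as the canister's. Block 24 mm (x) by 18 mm (y), 32 mm high, straight sides; an 8 mm neck below it joins it to the eye.
- stand: Spring balance: grey 200 x 150 mm foot fixed to the bench, 335 mm high post and guide rod, white tick board, a sliding black carriage with a red pointer and a long steel hook. Origin: underside of the foot, below the guide rod; z up. The hook points along the stand's -x, the tick board looks to its +y. Post, board and rod lie within x = -20 to +73 mm.
- hook_seat (a point): Top of the wire in the hook's 10 mm long dip, where the eye must hang: 115 mm from the guide rod along the stand's -x, 243 mm above the bench when empty; axes as the stand's; moves with the carriage. The 6 mm wire lies in the stand's x-z plane: the upturned tip, 17 mm farther out, stands 14 mm above this point; towards the post the wire rises 12 mm and runs level.
- carriage (a joint): How far hook and pointer are drawn down, in m: 0 empty, scale ends at 0.12, stop at 0.135. Spring 60 N/m: settles at weight / 60 (0.023 to 0.108); lightly damped (2 N s/m), moving mass 0.06 kg. Delicate: hurt if the pointer runs faster than 0.07 m/s up or down, as when a load is let go over 5 mm above or below where it would hang, or if over 15 N presses canister and balance together.
- canister_grey: Closed round canister 60 mm across, 51 mm high, with a steel wire eye and a grip block above, 140 mm high in all; like the orange one but grey. Bystander. Origin: centre of its underside.
- canister_green: Closed round canister 60 mm across, 51 mm high, with a steel wire eye and a grip block above, 140 mm high in all; like the orange one but green. Bystander. Origin: centre of its underside.
- meter_a: Desk meter with sloping white dial, 110 x 100 mm foot, 125 mm high. Bystander. Origin: centre of its underside.
- meter_b: Second desk meter, the same. Bystander. Origin: centre of its underside.
- tub: Clear open plastic tub 140 x 220 x 80 mm. Bystander. Origin: centre of its underside.
- battery: Blue battery, 32 mm across, 60 mm high, standing in the tub. Bystander. Origin: centre of its underside.
- tissues: Blue tissue pack 90 x 180 x 55 mm. Bystander. Origin: centre of its underside.

How it is judged:
On the way, in this order (a step that is already met when the one before it is completed fails the run):
1. the orange canister is lifted off the bench (height (world z) of canister above 0.05 m), for 0.2 s.
2. the eye rests in the dip of the hook (distance between eye and hook_seat below 0.015 m and contact force between canister and stand above 0.3 N), for 0.2 s.
At the end, for the whole second after the job is handed in: The orange canister hangs from the hook with its eye within 13 mm of the dip, the hook carrying it (over 0.8 N, drawn down over 15 mm), upright within 0.2 rad, slower than 0.05 m/s, the pointer slower than 0.02 m/s (distance between eye and hook_seat below 0.013 m and contact force between canister and stand above 0.8 N and angle between canister's own z axis and vertical below 0.2 rad and linear speed of canister below 0.05 m/s and value of joint carriage above 0.015 m and velocity of joint carriage between -0.02 and 0.02 m/s); the robot touches nothing.
It fails at once if the pointer runs faster than 0.07 m/s (velocity of joint carriage above 0.07 m/s or velocity of joint carriage below -0.07 m/s).
It fails at once if the pointer is drawn beyond the end of its scale (0.12 m) (value of joint carriage above 0.12 m).
It fails at once if the canister and the balance are pressed together with more than 15 N (contact force between canister and stand above 15 N).
It fails at once if another thing on the bench is shifted by more than 20 mm (distance of any of canister_grey, canister_green, meter_a, meter_b, tub, battery, tissues from where it was at the start of the episode above 0.02 m).
It also fails if it takes over 56 s, if anything falls off the work surface, if the arm or the gripper's body presses on something with over 40 N, if the wrist force passes 120 N, or if a joint passes its speed limit or range.

### The arm

A 7-joint arm with a two-finger parallel gripper is mounted at the origin on the work surface. World frame = base frame: x ahead of the robot, y to its left, z up, the work surface at z = 0. Lengths are in m, angles in rad, forces in N, time in s.
With the tool pointing down it reaches from about 0.425 to 0.875 m from the base axis. Payload 4.7 kg.
Tool frame: the origin (TCP) lies midway between the tips of the shut fingers; the grasp point (between the pads) lies 19 mm behind it (ctrl.grip_depth is the distance from the TCP to the grasp point, in m); z points along the fingers, y is the direction in which the jaws open and shut (so a half turn about z gives the same grasp; the last joint's range is limited). The gripper opens to 87 mm and grips with 3 to 60 N. Pads are 19 mm wide; open, the fingers measure 117 mm over their backs; the gripper's body (75 mm by 190 mm) begins 51 mm behind the grasp point.
Start: joints at [-1.171, 0.321, -0.07, 1.45, 0.023, 1.371, -0.057], TCP at [0.245, 0.602, 0.223] pointing down, gripper open.
Joint ranges: [-2.86, 2.86], [-0.3, 2.09], [-1.38, 1.24], [0.06, 2.45], [-1.56, 4.7], [0.09, 2.05], [-2.69, 2.69]. Speed limits (rad/s): [2.57, 2.57, 3.14, 3.14, 3.14, 3.14, 3.14].

### API

Orientations are given as a rotation vector (axis times angle).
In Python, from bench import ctrl gives the robot as it stands. The module is installed in compiled form; this text tells all that it offers.
- The arm moves only by the shell command python3 -m inch 'ROWS' [FORCE]. ROWS is JSON, a list of rows, each a list of 5 numbers: the opening, from -1 (shut) to 1 (fully open), so that 0 is half open, then the shift along the tool's x, y, z in mm, then the turn about the tool's z in rad. In form: [[fingers, tx, ty, tz, twist], ...]. A call has 1 to 5 rows; each row shifts and turns the pose as measured when the row begins, along the tool's axes as they then stand; what a row does not reach is not made up. A row lasts 1/8 s, in which the tool goes at most 62.5 mm and 10.7 degrees, less where a joint would pass 70% of its speed; a pose out of reach is approached as far as the arm can. A call is refused whole if a number of a shift passes 62.5 or a number of a turn 0.188, either way. A call with a gripper value outside its range is refused whole. The fingers move at their own pace and stop on an object; FORCE is the grip in N (left out, the last holds). Time passes only in rows, so rows that do not move let the fingers close. It gives the time, the measured TCP pose, the force and the opening at its end, in the units of the state.
- ctrl.get_state(): the state, without advancing time (a new reading comes with each control period).
- ctrl.get_image(name): name is "scene" or "top" or "wrist"; returns a dict with "color" (420x560x3 uint8, red, green, blue), "range_z" (420x560 float32, m along the optical axis (not along the pixel's ray), 0 where there is no reading), "K" (3x3 intrinsics, pixels), "R" (3x3) and "t" (3): a world point X has camera coordinates R X + t. Camera axes: x right, y down, z forward; pixel columns grow to the right and rows downward; lengths in m; the calibration is good to about 2 mm. The wrist camera is an equidistant fisheye: a pixel r from the principal point sees the ray r / f radians off the axis. A picture is of the moment at which its call begins.
- ctrl.close_job(): hands the job in, once; it reports no verdict.
The state is a dict: "time": time; "joint_positions": joint angles; "qd": joint speeds; "joint_torque": joint torques, N m; "position": TCP position; "tool_rot": TCP orientation; "ft_force": force on the tool from outside, world axes, zero at the start; "torque": the same for the moment, N m; "grip_width": opening from 0.0 (shut) to 1.0 (fully open).
Only numpy, scipy, OpenCV 4.12 (cv2) and the standard library are available. Lean on these libraries where they do the work, as an engineer would, in place of code of your own. Each camera call takes 0.05 s, during which the arm holds its last target. There are 200 camera calls.

## Working session

There is one attempt and no reset: what is moved stays moved. The work goes in short steps, Python scripts to look and compute and a shell command to move; the robot and the scene stay as the last step left them, time stands still between calls to the robot, and variables do not carry over. Pictures are saved under pics/ and viewed, about 8 in all and at most 12, crops included, and the job is handed in when it is done.

```bash
mkdir -p pics; cat > h.py <<'E'
import numpy as np, cv2
from bench import ctrl
from scipy.spatial.transform import Rotation as Ro
def pts(im):
    z=im["range_z"]; K=im["K"]; v,u=np.mgrid[:z.shape[0],:z.shape[1]]
    c=np.stack([(u-K[0,2])/K[0,0]*z,(v-K[1,2])/K[1,1]*z,z],-1)
    return (c-im["t"])@im["R"]
def save(im,n): cv2.imwrite("pics/"+n,im["color"][:,:,::-1])
E
python3 - <<'E'
from h import *
s=ctrl.get_state(); print({k:np.round(v,3) for k,v in s.items()})
print(Ro.from_rotvec(s["tool_rot"]).as_matrix().round(3))
a=ctrl.get_image("scene");b=ctrl.get_image("top")
np.savez("i.npz",**{"s"+k:a[k] for k in a},**{"t"+k:b[k] for k in b})
cv2.imwrite("pics/a.png",np.vstack([a["color"],b["color"]])[:,:,::-1][:,:] if 0 else cv2.resize(np.hstack([a["color"],b["color"]]),(800,300))[:,:,::-1])
save(a,"s.png");save(b,"t.png")
for i in(a,b):print(i["K"],-i["R"].T@i["t"])
E
```

```text
{'time': np.float64(0.0), 'joint_positions': array([-1.171,  0.322, -0.07 ,  1.452,  0.023,  1.371, -0.057]), 'qd': array([ 0.001,  0.002, -0.   ,  0.001, -0.   ,  0.002,  0.   ]), 'joint_torque': array([-0.0000e+00, -4.9129e+01, -4.0400e-01, -3.1253e+01, -6.4000e-02,
        4.3000e-02,  0.0000e+00]), 'position': array([0.244, 0.602, 0.221]), 'tool_rot': array([-6.020e-01, -3.083e+00,  3.000e-03]), 'ft_force': array([-0.359, -0.399,  0.329]), 'torque': array([-0.039, -0.043,  0.024]), 'grip_width': np.float64(0.999)}
[[-0.927  0.376 -0.001]
 [ 0.376  0.927 -0.002]
 [-0.    -0.002 -1.   ]]
[[454.6502514    0.         293.28597141]
 [  0.         454.6502514  212.14310029]
 [  0.           0.           1.        ]] [1.28719815 0.39888768 0.87187974]
[[525.00381719   0.         285.95077959]
 [  0.         525.00381719 199.69678811]
 [  0.           0.           1.        ]] [0.52154542 0.09582965 1.42312423]
```

View pics/s.png

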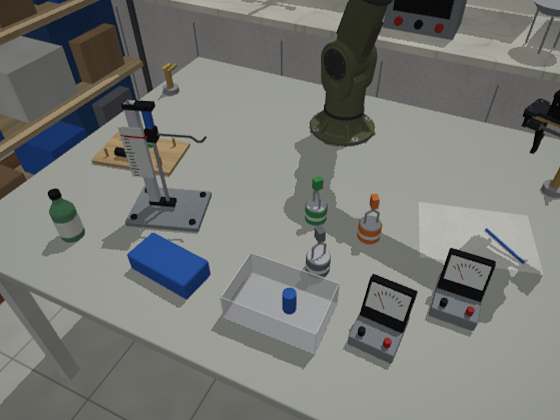

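View pics/t.png

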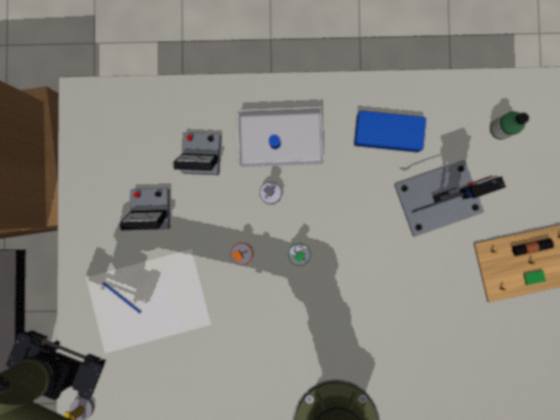

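The scene view shows the stand at left, with its hook tip near (203,140), and the orange canister at (370,225). In the top view the canister is at (241,254), the hook runs from about (412,210) towards (465,190), and the grey canister is at (270,192) and the green one at (299,254). Next I'll measure these.

```bash
cat > m.py <<'E'
from h import *
d=np.load("i.npz"); S={k[1:]:d[k] for k in d if k[0]=="s"}; T={k[1:]:d[k] for k in d if k[0]=="t"}
for n,im in(("scene",S),("top",T)):
    P=pts(im); hsv=cv2.cvtColor(im["color"],cv2.COLOR_RGB2HSV)
    ok=im["range_z"]>0
    m=(hsv[...,0]>5)&(hsv[...,0]<16)&(hsv[...,1]>150)&ok
    m&=(abs(P[...,0]-.4)<.12)&(abs(P[...,1]-.2)<.12)&(P[...,2]>.003)
    Q=P[m]; print(n,"orange",len(Q),Q.min(0).round(3),Q.max(0).round(3))
    for lo,hi in((.0,.056),(.1,.134),(.135,.15)):
        q=Q[(Q[:,2]>lo)&(Q[:,2]<hi)]
        if len(q): print(lo,len(q),((q.min(0)+q.max(0))/2).round(4),np.median(q,0).round(4),np.ptp(q,axis=0).round(3))
    v,u=np.where(m&(P[...,2]>.135)); 
    if len(u): print("block top rect",cv2.minAreaRect(np.c_[P[v,u,0],P[v,u,1]].astype(np.float32)*1000))
    # all points near canister by height, eye band
    c=np.median(Q,0); near=ok&(np.hypot(P[...,0]-c[0],P[...,1]-c[1])<.04)
    e=P[near&(P[...,2]>.06)&(P[...,2]<.104)]; print("eye",len(e))
    if len(e):
        w,V=np.linalg.eigh(np.cov(e[:,:2].T)); print(e[:,:2].mean(0).round(4),np.sqrt(w).round(4),V[:,1])
    # stand hook
    h=ok&(P[...,2]>.2)&(P[...,2]<.30)&(P[...,1]<-.1)&(P[...,0]>.2)
    h=P[h]; print("stand hi",len(h),h.min(0).round(3),h.max(0).round(3))
    g=ok&(P[...,2]>.004)&(P[...,2]<.04)&(P[...,1]<-.12)&(P[...,1]>-.55)&(hsv[...,1]<80)&(P[...,0]<.65)
    n2,L,st,ce=cv2.connectedComponentsWithStats(g.astype(np.uint8)); k=1+np.argmax(st[1:,4])
    q=P[L==k]; print("foot z",np.median(q[:,2]),cv2.minAreaRect((q[:,:2]*1000).astype(np.float32)))
def crop(im,x,y,w,hh,s): return cv2.resize(im["color"][y:y+hh,x:x+w],None,fx=s,fy=s,interpolation=cv2.INTER_CUBIC)
A=np.vstack([np.hstack([crop(S,330,180,75,75,5),crop(T,215,228,75,75,5)])[:280],np.hstack([crop(S,125,95,94,75,4),crop(T,395,160,93,75,4)])[:,:750] if 1 else 0]) if 0 else None
c1=crop(S,345,187,50,60,5);c2=crop(T,216,228,50,60,5);c3=crop(S,110,90,110,60,5)[:, :550];c4=crop(T,395,165,110,60,5)
out=np.zeros((600,800,3),np.uint8);out[:300,:250]=c1;out[300:,:250]=c2;out[:300,250:]=c3;out[300:,250:]=c4
cv2.imwrite("pics/c.png",out[...,::-1])
E
python3 m.py
```

```text
scene orange 282 [0.447 0.214 0.004] [0.489 0.269 0.141]
0.0 171 [0.4745 0.2415 0.0259] [0.4823 0.2455 0.0345] [0.029 0.055 0.045]
0.1 59 [0.4623 0.2399 0.1213] [0.4656 0.2416 0.1217] [0.019 0.023 0.024]
0.135 46 [0.4591 0.2405 0.1382] [0.4585 0.2404 0.1372] [0.024 0.022 0.006]
block top rect ((458.23785400390625, 240.51632690429688), (24.50217056274414, 15.239463806152344), 29.535602569580078)
eye 71
[0.4584 0.2413] [0.0018 0.0135] [-0.50807426  0.86131327]
stand hi 1250 [ 0.553 -0.355  0.2  ] [ 0.635 -0.161  0.3  ]
foot z 0.014683938398424568 ((596.4686279296875, -286.884521484375), (152.22479248046875, 201.7069549560547), 17.174541473388672)
top orange 61 [0.443 0.228 0.118] [0.465 0.249 0.146]
0.1 6 [0.4539 0.234  0.1259] [0.4559 0.2321 0.1299] [0.012 0.008 0.016]
0.135 49 [0.4557 0.2383 0.1406] [0.4535 0.2393 0.139 ] [0.02  0.022 0.011]
block top rect ((454.3178405761719, 239.18951416015625), (20.124483108520508, 16.25743293762207), 30.27555274963379)
eye 17
[0.4599 0.232 ] [0.0017 0.0108] [-0.48706743  0.87336437]
stand hi 369 [ 0.551 -0.353  0.201] [ 0.63  -0.161  0.297]
foot z 0.01584151276873425 ((592.3423461914062, -289.57177734375), (153.35498046875, 211.3644256591797), 16.694719314575195)
```

View pics/c.png

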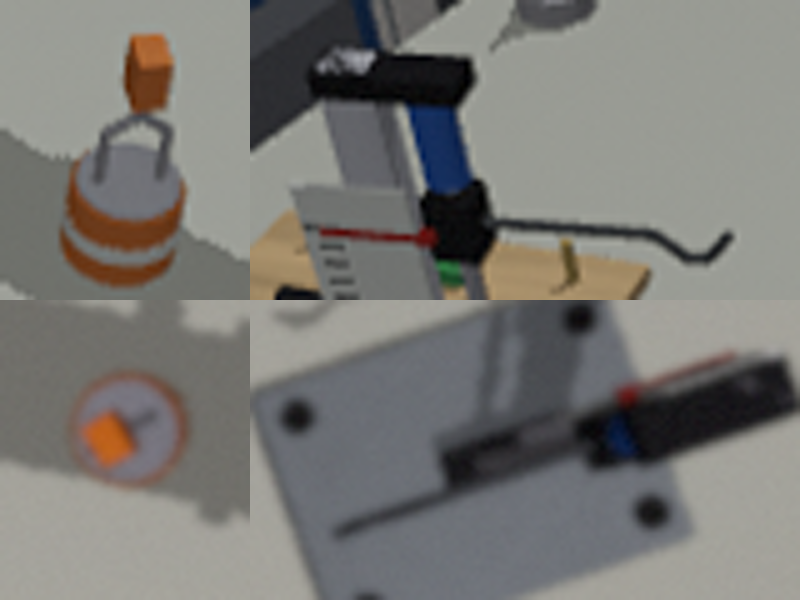

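The canister is at about (0.457, 0.240) and its eye plane lies along (-0.5, 0.865), so I'll grip with the jaws along that line at 120° yaw. Next is the hook's line and seat.

```bash
cat > hk.py <<'E'
from h import *
d=np.load("i.npz"); S={k[1:]:d[k] for k in d if k[0]=="s"}; T={k[1:]:d[k] for k in d if k[0]=="t"}
for n,im in(("scene",S),("top",T)):
    P=pts(im); ok=im["range_z"]>0
    h=P[ok&(P[...,2]>.225)&(P[...,2]<.27)&(P[...,1]<-.1)&(P[...,1]>-.262)&(P[...,0]>.5)&(P[...,0]<.65)]
    c=h[:,:2].mean(0); u=np.linalg.svd(h[:,:2]-c)[2][0]; u*=np.sign(u[1])
    s=(h[:,:2]-c)@u; o=(h[:,:2]-c)@[-u[1],u[0]]
    print(n,len(h),c,u,np.degrees(np.arctan2(u[1],u[0])),"resid",o.std())
    print("tip",(c+u*s.max()).round(4)); tip=s.max()
    for a in np.arange(0,.09,.006):
        q=h[(tip-s>=a)&(tip-s<a+.006)]
        if len(q): print(round(a,3),len(q),q.mean(0).round(4))
    for nm,pix in(("green",None),):
        hsv=cv2.cvtColor(im["color"],cv2.COLOR_RGB2HSV); g=ok&(hsv[...,0]>45)&(hsv[...,0]<85)&(hsv[...,1]>120)&(P[...,2]>.12)&(P[...,2]<.16)&(P[...,1]>-.1)
        print("green block",np.median(P[g],0))
E
python3 hk.py
```

```text
scene 121 [ 0.57170103 -0.20941797] [-0.30616781  0.95197756] 107.82843595473116 resid 0.0017278583580822833
tip [ 0.5559 -0.1604]
0.0 10 [ 0.5564 -0.1631  0.2515]
0.006 8 [ 0.5588 -0.1689  0.2453]
0.012 6 [ 0.5599 -0.1749  0.2409]
0.018 6 [ 0.5619 -0.1814  0.2397]
0.024 9 [ 0.5648 -0.1863  0.2439]
0.03 7 [ 0.5668 -0.1917  0.2488]
0.036 7 [ 0.5681 -0.1969  0.2514]
0.042 5 [ 0.5704 -0.203   0.2527]
0.048 5 [ 0.5721 -0.2089  0.2514]
0.054 6 [ 0.5725 -0.2151  0.2516]
0.06 9 [ 0.5754 -0.2201  0.2519]
0.066 6 [ 0.577  -0.2263  0.2511]
0.072 6 [ 0.5791 -0.2317  0.2522]
0.078 4 [ 0.5803 -0.2383  0.251 ]
0.084 6 [ 0.583  -0.2428  0.2523]
green block [0.45864581 0.09069382 0.13458955]
top 133 [ 0.56888349 -0.21151057] [-0.3153658   0.94897019] 108.3828980859166 resid 0.001740565410390188
tip [ 0.552  -0.1608]
0.0 9 [ 0.5528 -0.1633  0.255 ]
0.006 5 [ 0.5547 -0.1699  0.2495]
0.012 6 [ 0.5571 -0.1752  0.2436]
0.018 8 [ 0.5588 -0.1805  0.2433]
0.024 9 [ 0.5607 -0.1869  0.2453]
0.03 7 [ 0.5627 -0.1919  0.2498]
0.036 9 [ 0.5637 -0.1974  0.2531]
0.042 8 [ 0.5664 -0.2034  0.2528]
0.048 7 [ 0.568  -0.209   0.2532]
0.054 8 [ 0.57   -0.2142  0.2552]
0.06 7 [ 0.5718 -0.2206  0.2551]
0.066 7 [ 0.574  -0.2268  0.2533]
0.072 7 [ 0.5754 -0.2325  0.2546]
0.078 7 [ 0.5782 -0.2375  0.2549]
0.084 8 [ 0.5793 -0.2435  0.2542]
green block [0.4510401  0.08799803 0.13777789]
```

```bash
python3 -m inch '[[1,0,0,0,-0.18],[1,0,0,0,-0.18],[1,0,0,0,-0.18],[1,0,0,0,-0.18],[1,0,0,0,-0.18]]' 20; python3 - <<'E'
from h import *
s=ctrl.get_state();R=Ro.from_rotvec(s["tool_rot"]).as_matrix();print(s["time"],s["position"],R.round(3),np.degrees(np.arctan2(R[1,1],R[0,1])),s["joint_positions"][6])
print((R.T@(np.array([.457,.240,.105])-s["position"])*1000).round(1))
E
```

```text
time: 0.72
position: [0.2437, 0.6001, 0.218]
tool_rot: [0.842, -3.022, 0.01]
ft_force: [0.7, -0.5, 0.5]
grip_width: 0.998
0.725 [0.24372358 0.60010749 0.21803743] [[-0.856 -0.517 -0.003]
 [-0.517  0.856 -0.007]
 [ 0.006 -0.005 -1.   ]] 121.13490534249712 0.8435357433057625
[   2.9 -417.9  115.2]
```

```bash
cat > w.py <<'E'
from h import *
import sys
t=np.array(eval(sys.argv[1]))
s=ctrl.get_state();R=Ro.from_rotvec(s["tool_rot"]).as_matrix();print("%.2f"%s["time"],s["position"].round(4),"yaw",np.degrees(np.arctan2(R[1,1],R[0,1])).round(1),"tilt",R[:2,2].round(3),"q7 %.2f"%s["joint_positions"][6],"F",s["ft_force"].round(2),"w %.3f"%s["grip_width"])
print("togo",(R.T@(t-s["position"])*1000).round(1))
E
python3 -m inch '[[1,0,-55,0,0],[1,0,-55,0,0],[1,0,-55,0,0],[1,0,-55,0,0],[1,0,-55,0,0]]'>/dev/null;python3 w.py [.456,.240,.105]
python3 -m inch '[[1,0,-50,0,0],[1,0,-50,0,0],[1,0,-40,0,0],[1,0,0,0,0]]'>/dev/null;python3 w.py [.456,.240,.105]
```

```text
1.35 [0.3859 0.3616 0.2154] yaw 121.8 tilt [-0.008 -0.01 ] q7 1.32 F [ 0.25 -0.   -0.45] w 1.001
togo [   3.3 -139.8  111.1]
1.85 [0.4635 0.2322 0.2149] yaw 121.3 tilt [-0.008 -0.012] q7 1.60 F [ 0.01  0.52 -0.  ] w 1.001
togo [  1.   11.2 109.9]
```

```bash

python3 -m inch '[[1,1,9,30,0.02],[1,0,0,30,0],[1,0,0,25,0],[1,0,0,0,0]]'>/dev/null;python3 w.py [.456,.240,.105]
python3 - <<'E'
from h import *
a=ctrl.get_image("scene");b=ctrl.get_image("top")
c1=cv2.resize(a["color"][140:260,310:440],None,fx=4,fy=4,interpolation=2);c2=cv2.resize(ctrl.get_image("wrist")["color"],(280,210))
out=np.zeros((480,800,3),np.uint8);out[:,:520]=c1;out[:210,520:]=c2;out[220:460,520:780]=cv2.resize(b["color"][200:320,176:306],None,fx=2,fy=2)
cv2.imwrite("pics/d.png",out[...,::-1])
E
```

```text
2.35 [0.4548 0.2418 0.1272] yaw 120.3 tilt [-0.01 -0.01] q7 1.56 F [0.13 0.03 1.  ] w 1.000
togo [-0.4 -2.1 22.2]
```

View pics/d.png

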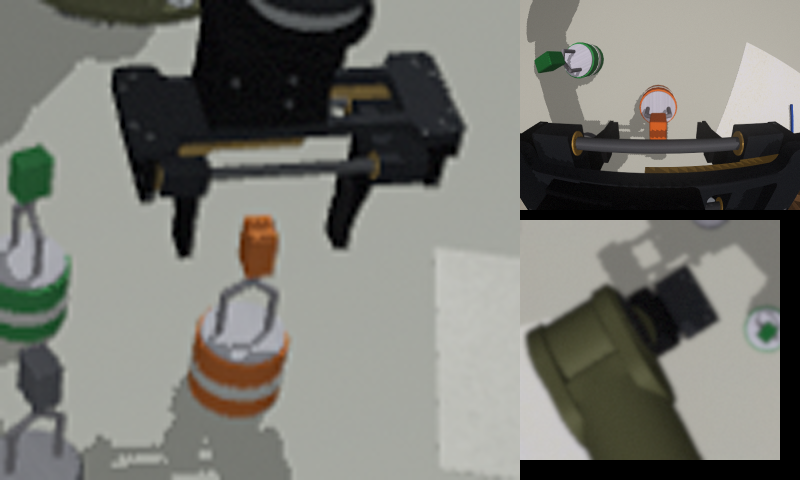

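The orange block stands midway between the open fingers: fingers at (185,245) and (345,235), block at (258,235). I'll descend, close and lift.

```bash

python3 -m inch '[[1,0,-1,12,0],[1,0,0,11,0],[1,0,0,0,0]]' 30 >/dev/null;python3 w.py [.456,.240,.105]
python3 -m inch '[[-1,0,0,0,0],[-1,0,0,0,0],[-1,0,0,0,0],[-1,0,0,0,0],[-1,0,0,0,0]]' 30 >/dev/null;python3 w.py [.456,.240,.105]

```

```text
2.88 [0.4589 0.2424 0.1078] yaw 120.2 tilt [-0.001 -0.005] q7 1.57 F [ 0.15  0.29 -0.32] w 1.003
togo [ 3.7 -0.6  2.8]
3.50 [0.4594 0.2426 0.1085] yaw 120.2 tilt [-0.    -0.004] q7 1.57 F [ 0.15 -0.52 -0.81] w 0.519
togo [ 4.3 -0.5  3.6]
```

```bash

python3 -m inch '[[-1,0,0,0,0],[-1,0,0,0,0],[-1,0,0,0,0],[-1,0,0,0,0],[-1,0,0,0,0]]' 30 >/dev/null;python3 w.py [.456,.240,.105]
python3 -m inch '[[-1,0,0,0,0],[-1,0,0,0,0]]' 30 >/dev/null;python3 w.py [.456,.240,.105]

```

```text
4.12 [0.4593 0.243  0.1085] yaw 120.2 tilt [-0.    -0.004] q7 1.57 F [ 0.09  0.23 -0.42] w 0.203
togo [ 4.3 -0.9  3.5]
4.38 [0.4593 0.2429 0.1085] yaw 120.2 tilt [-0.    -0.004] q7 1.57 F [-0.37  1.11 -1.  ] w 0.204
togo [ 4.3 -0.9  3.5]
```

```bash

python3 -m inch '[[-1,0,0,-15,0],[-1,0,0,-35,0],[-1,0,0,-45,0],[-1,0,0,-45,0],[-1,0,0,-35,0]]' >/dev/null;python3 w.py [.56,-.18,.29]
python3 -m inch '[[-1,0,0,-10,0],[-1,0,0,0,0],[-1,0,0,0,0],[-1,0,0,0,0]]' >/dev/null;python3 w.py [.56,-.18,.29]

```

```text
5.00 [0.4557 0.2407 0.2847] yaw 120.2 tilt [-0.012 -0.012] q7 1.56 F [ 0.91  0.96 -6.09] w 0.202
togo [ 121.4 -416.1   -1.4]
5.50 [0.4552 0.2401 0.2937] yaw 120.2 tilt [-0.014 -0.013] q7 1.56 F [-0.67 -0.16 -4.63] w 0.205
togo [ 120.3 -415.9    7.9]
```

```bash

python3 -m inch '[[-1,0,0,0,0.09],[-1,0,0,0,0.18],[-1,0,0,0,0.18],[-1,0,0,0,0.18],[-1,0,0,0,0.18]]' >/dev/null
python3 -m inch '[[-1,0,0,0,0.18],[-1,0,0,0,0.18],[-1,0,0,0,0.18],[-1,0,0,0,0.18],[-1,0,0,0,0.18]]' >/dev/null
python3 -m inch '[[-1,0,0,0,0.09],[-1,0,0,0,0],[-1,0,0,0,0]]' >/dev/null
python3 w.py [.542,-.123,.285]
python3 - <<'E'
from bench import ctrl
import numpy as np
print(ctrl.get_state()["torque"])
E
```

```text
7.12 [0.4492 0.2365 0.2775] yaw 13.7 tilt [-0.037 -0.029] q7 -0.30 F [ 0.43 -0.65 -4.05] w 0.206
togo [-371.3    4.8   -0.5]
[-0.00761152 -0.06235421  0.02673864]
```

```bash

python3 -m inch '[[-1,-25,0,-8,-0.03],[-1,-45,0,-3,-0.03],[-1,-50,0,0,0],[-1,-50,0,0,0],[-1,-50,0,0,0]]' >/dev/null
python3 w.py [.542,-.123,.285]
python3 -m inch '[[-1,-45,0,0,0],[-1,-30,0,0,0],[-1,-15,0,0,0],[-1,0,0,0,0],[-1,0,0,0,0]]' >/dev/null
python3 w.py [.542,-.123,.285]

```

```text
7.75 [0.5137 0.0267 0.291 ] yaw 18.4 tilt [-0.038 -0.028] q7 0.21 F [ 0.   -0.13 -5.4 ] w 0.203
togo [-150.9  -20.1    9.1]
8.38 [ 0.5425 -0.0642  0.2917] yaw 18.3 tilt [-0.039 -0.028] q7 0.40 F [-0.88  0.46 -4.47] w 0.206
togo [-55.5 -18.6   8.3]
```

```bash
cat > e.py <<'E'
from h import *
import sys
s=ctrl.get_state();R=Ro.from_rotvec(s["tool_rot"]).as_matrix();p=s["position"]
print("exp eye",(p+R[:,2]*.0165).round(4))
a=ctrl.get_image("scene");b=ctrl.get_image("top")
for n,im in(("scene",a),("top",b)):
    P=pts(im);hsv=cv2.cvtColor(im["color"],cv2.COLOR_RGB2HSV);ok=im["range_z"]>0
    near=ok&(np.hypot(P[...,0]-p[0],P[...,1]-p[1])<.05)
    rel=P[...,2]-p[2]
    e=P[near&(rel>-.045)&(rel<-.012)&(hsv[...,1]<90)]
    if len(e)>8:
        w,V=np.linalg.eigh(np.cov(e[:,:2].T));v=V[:,1]*np.sign(V[0,1]); t=(e[:,:2]-e[:,:2].mean(0))@v
        print(n,"eye",len(e),"mid",(e[:,:2].mean(0)+v*(t.min()+t.max())/2).round(4),"yaw",np.degrees(np.arctan2(v[1],v[0])).round(1),"span",np.ptp(t).round(4),"sd",np.sqrt(w).round(4),"zmax",e[:,2].max().round(4))
    o=P[near&(rel<-.05)&(hsv[...,0]>5)&(hsv[...,0]<16)&(hsv[...,1]>150)]
    if len(o): print(n,"body mid",((o.min(0)+o.max(0))/2).round(4),np.ptp(o,axis=0).round(3),"zmin/max",o[:,2].min().round(3),o[:,2].max().round(3))
    h=P[ok&(P[...,2]<.27)&(P[...,2]>.13)&(P[...,1]<-.13)&(P[...,1]>-.262)&(P[...,0]>.5)&(P[...,0]<.65)&(hsv[...,1]<110)]
    q=h[(h[:,1]<-.178)&(h[:,1]>-.184)]
    if len(h):print(n,"hook seat-ish",q.mean(0).round(4) if len(q) else 0,"ymax",h[h[:,1].argmax()].round(4))
sx,sy=int(sys.argv[2]),int(sys.argv[3])
out=np.zeros((450,800,3),np.uint8);out[:,:480]=cv2.resize(a["color"][sy:sy+150,sx:sx+160],(480,450),interpolation=2)
out[:240,480:]=cv2.resize(ctrl.get_image("wrist")["color"],(320,240));out[240:450,480:760]=cv2.resize(b["color"][130:250,330:490],(280,210))
cv2.imwrite("pics/"+sys.argv[1],out[...,::-1])
E
python3 e.py e1.png 130 70
```

```text
exp eye [ 0.5419 -0.0647  0.2752]
scene eye 60 mid [ 0.5422 -0.0607] yaw 17.4 span 0.0376 sd [0.0018 0.013 ] zmax 0.2787
scene body mid [ 0.549  -0.0596  0.208 ] [0.048 0.055 0.046] zmin/max 0.185 0.231
scene hook seat-ish [ 0.5634 -0.1825  0.2408] ymax [ 0.5565 -0.1591  0.2553]
top hook seat-ish 0 ymax [ 0.5696 -0.2162  0.2569]
```

View pics/e1.png

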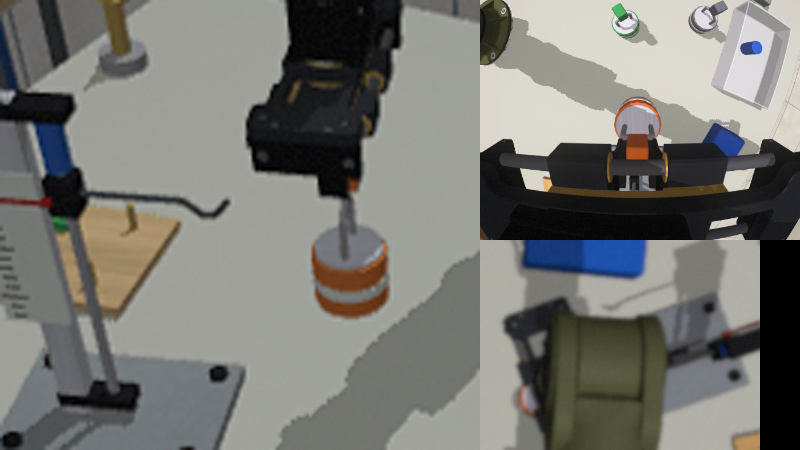

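The canister hangs edge-on to the hook. In the scene crop the hook tip is at (226,203) and the eye at (350,225). In the same camera frame the eye is 120 mm out from the seat and 18 mm to the +y side of the tool.

```bash

python3 -m inch '[[-1,-12,-9,2,0],[-1,-20,-9,2,0],[-1,-20,0,1,0],[-1,-12,0,0,0],[-1,0,0,0,0]]' >/dev/null
python3 w.py [.5484,-.1411,.2857]
python3 e.py e2.png 130 70

```

```text
9.15 [ 0.5439 -0.1337  0.2887] yaw 18.5 tilt [-0.04  -0.029] q7 0.54 F [-0.05 -0.07 -3.16] w 0.201
togo [-8.4  2.1  3. ]
exp eye [ 0.5432 -0.1342  0.2722]
scene eye 75 mid [ 0.5513 -0.1483] yaw -78.5 span 0.0475 sd [0.0121 0.0158] zmax 0.276
scene body mid [ 0.5494 -0.1265  0.204 ] [0.048 0.051 0.046] zmin/max 0.181 0.227
scene hook seat-ish [ 0.5631 -0.181   0.2415] ymax [ 0.5645 -0.13    0.2291]
top hook seat-ish 0 ymax [ 0.5087 -0.1309  0.2089]
```

View pics/e2.png

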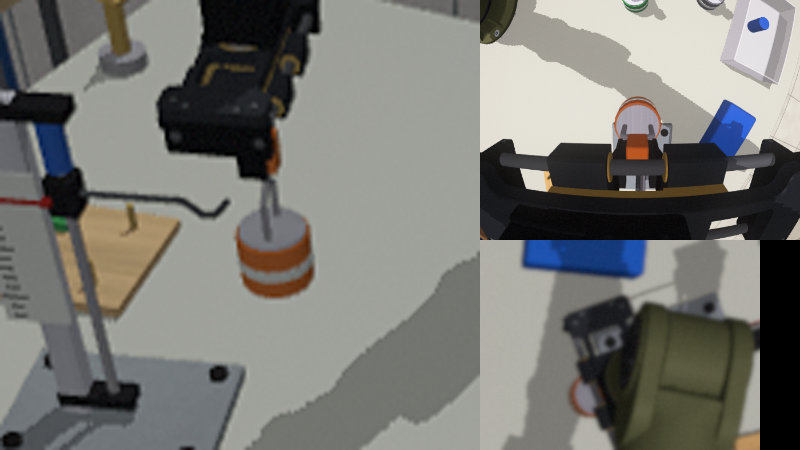

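The tip at (226,203) lies level with the eye opening, which spans rows 180 to 215 at column 270. I'll go in slowly.

```bash

python3 -m inch '[[-1,-7,2,2,0],[-1,-7,1,1,0],[-1,-6,0,0,0],[-1,0,0,0,0]]' >/dev/null
python3 w.py [.5621,-.1839,.2857]

```

```text
9.80 [ 0.5541 -0.1493  0.2853] yaw 18.8 tilt [-0.04  -0.027] q7 0.58 F [ 0.42  0.1  -5.3 ] w 0.208
togo [-35.4  -3.6   0.3]
```

```bash

python3 -m inch '[[-1,-6,-2,0,0.01],[-1,-6,-1,0,0],[-1,-6,-1,0,0],[-1,0,0,0,0]]' >/dev/null
python3 w.py [.5621,-.1839,.2857]
python3 e.py e3.png 130 70

```

```text
10.30 [ 0.556  -0.1692  0.2859] yaw 18.2 tilt [-0.04  -0.027] q7 0.61 F [-0.15 -0.61 -3.93] w 0.203
togo [-15.9   1.2   0.4]
exp eye [ 0.5554 -0.1696  0.2694]
scene eye 106 mid [ 0.5655 -0.1873] yaw -75.0 span 0.0593 sd [0.0101 0.0181] zmax 0.2738
scene body mid [ 0.5629 -0.1615  0.2016] [0.045 0.05  0.046] zmin/max 0.179 0.225
scene hook seat-ish [ 0.5646 -0.181   0.2249] ymax [ 0.5566 -0.1356  0.2013]
top body mid [ 0.545  -0.1391  0.2251] [0.009 0.002 0.002] zmin/max 0.224 0.226
top hook seat-ish 0 ymax [ 0.5478 -0.1368  0.2079]
```

View pics/e3.png

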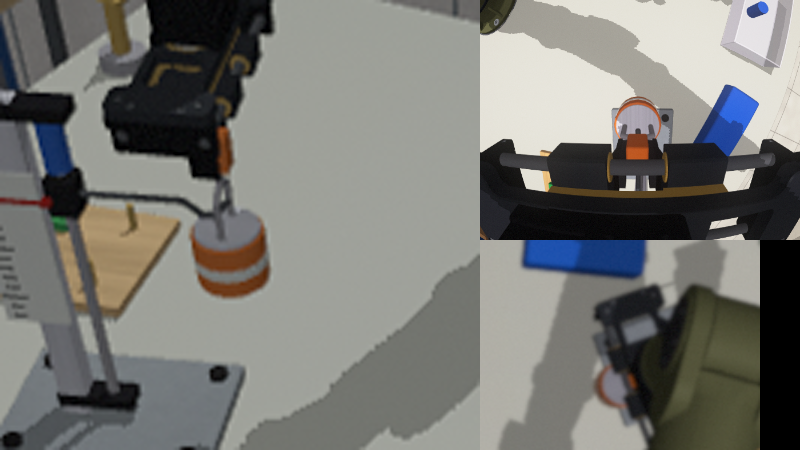

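The hook tip is now inside the eye at (222,200). The wrist view shows it between the two legs at (640,125). I'll advance the last 16 mm.

```bash

python3 -m inch '[[-1,-6,0,0,0],[-1,-6,0,0,0],[-1,-4,0,0,0],[-1,0,0,0,0]]' >/dev/null
python3 w.py [.5621,-.1839,.2857]
python3 e.py e4.png 130 70

```

```text
10.95 [ 0.5617 -0.1839  0.286 ] yaw 18.3 tilt [-0.04  -0.027] q7 0.64 F [ 0.32  0.28 -4.46] w 0.206
togo [-0.1  0.4  0.3]
exp eye [ 0.561  -0.1844  0.2695]
scene eye 131 mid [ 0.5679 -0.1949] yaw -73.5 span 0.0732 sd [0.0095 0.0192] zmax 0.2738
scene body mid [ 0.5715 -0.1774  0.2018] [0.042 0.054 0.046] zmin/max 0.179 0.225
scene hook seat-ish [ 0.5659 -0.181   0.2317] ymax [ 0.5639 -0.1513  0.1982]
top eye 21 mid [ 0.5561 -0.1705] yaw -60.1 span 0.0224 sd [0.0033 0.0066] zmax 0.2585
top body mid [ 0.5538 -0.1557  0.2268] [0.027 0.005 0.002] zmin/max 0.226 0.228
top hook seat-ish [ 0.5442 -0.1804  0.2264] ymax [ 0.5592 -0.1518  0.2033]
```

View pics/e4.png

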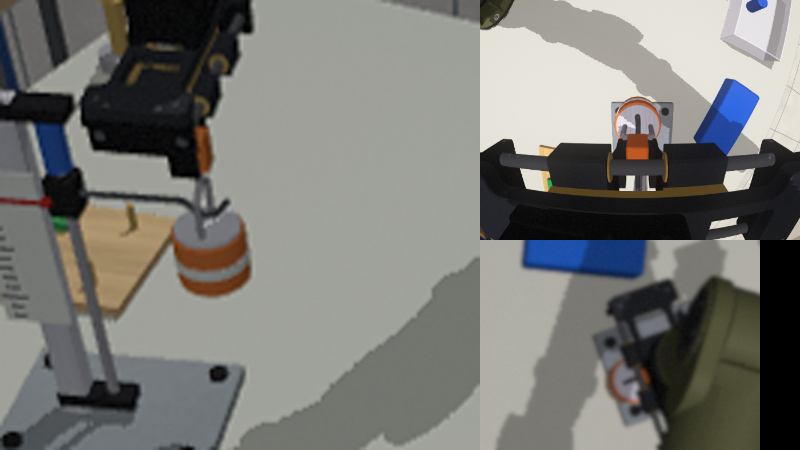

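The eye is over the dip. I'll lower slowly now.

```bash

python3 -m inch '[[-1,0,0,3,0],[-1,0,0,4,0],[-1,0,0,4,0],[-1,0,0,3,0],[-1,0,0,2,0]]' >/dev/null
python3 w.py [.5621,-.1839,.262]
python3 -m inch '[[-1,0,0,2,0],[-1,0,0,2,0],[-1,0,0,2,0],[-1,0,0,1,0],[-1,0,0,0,0]]' >/dev/null
python3 w.py [.5621,-.1839,.2595]

```

```text
11.72 [ 0.5609 -0.1829  0.2687] yaw 18.4 tilt [-0.04  -0.026] q7 0.65 F [ 0.19  0.23 -4.89] w 0.207
togo [-1.3  1.1  6.7]
12.35 [ 0.5606 -0.1831  0.2611] yaw 18.4 tilt [-0.04  -0.026] q7 0.65 F [ 0.38  0.18 -3.63] w 0.205
togo [-1.2  1.2  1.6]
```

```bash

python3 -m inch '[[-1,0,0.3,1,0],[-1,0,0.3,1.5,0],[-1,0,0.3,2,0],[-1,0,0.2,2,0],[-1,0,0.2,2,0]]' >/dev/null
python3 w.py [.5617,-.1835,.2595]
python3 -m inch '[[-1,0,0.2,2,0],[-1,0,0.2,2,0],[-1,0,0.2,2,0],[-1,0,0.2,2,0],[-1,0,0.2,2,0]]' >/dev/null
python3 w.py [.5617,-.1835,.2595]

```

```text
12.97 [ 0.5614 -0.1831  0.2524] yaw 18.4 tilt [-0.04  -0.026] q7 0.65 F [-0.59 -0.24 -4.04] w 0.202
togo [-0.6 -0.1 -7.1]
13.60 [ 0.5615 -0.1831  0.2417] yaw 18.4 tilt [-0.041 -0.026] q7 0.65 F [-1.47  0.18 -2.98] w 0.202
togo [ -0.7  -0.8 -17.8]
```

```bash
python3 e.py e5.png 130 70

```

```text
exp eye [ 0.5609 -0.1835  0.2252]
scene eye 71 mid [ 0.5623 -0.1777] yaw 13.2 span 0.0374 sd [0.005  0.0099] zmax 0.2295
scene body mid [ 0.568  -0.1744  0.1571] [0.046 0.05  0.048] zmin/max 0.133 0.181
scene hook seat-ish [ 0.5638 -0.1812  0.1967] ymax [ 0.5573 -0.1491  0.1602]
top body mid [ 0.5375 -0.1595  0.1796] [0.002 0.003 0.004] zmin/max 0.177 0.182
top hook seat-ish [ 0.5429 -0.1804  0.1854] ymax [ 0.5583 -0.1505  0.1625]
```

View pics/e5.png

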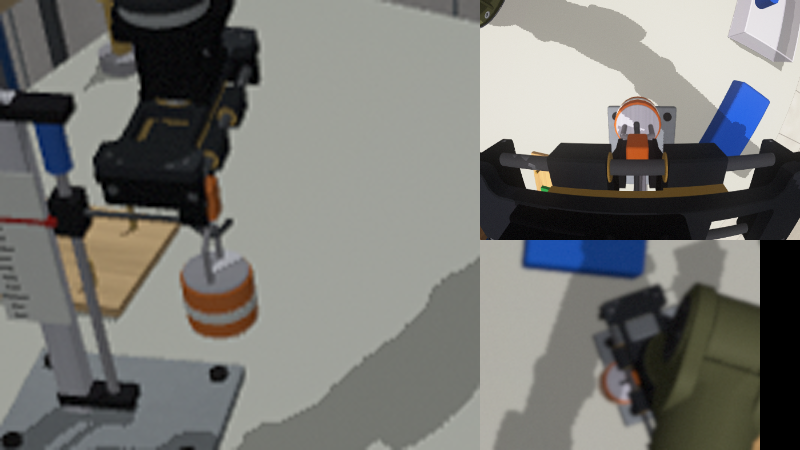

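The eye is seated. The pointer has gone from row 201 to 222, and the wire sits inside the eye. I'll keep easing down.

```bash

for i in 1 ; do python3 -m inch '[[-1,0,0.15,2,0],[-1,0,0.15,2.5,0],[-1,0,0.15,3,0],[-1,0,0.15,3,0],[-1,0,0.15,3,0]]' >/dev/null; done
python3 w.py [.5617,-.1835,.2595]
python3 -m inch '[[-1,0,0.15,3,0],[-1,0,0.15,3,0],[-1,0,0.15,3,0],[-1,0,0.15,2.5,0],[-1,0,0.15,2,0]]' >/dev/null
python3 w.py [.5617,-.1835,.2595]
python3 -m inch '[[-1,0,0,0,0],[-1,0,0,0,0]]' >/dev/null
python3 w.py [.5617,-.1835,.2595]

```

```text
14.38 [ 0.5616 -0.1831  0.2277] yaw 18.4 tilt [-0.041 -0.026] q7 0.65 F [-1.61  0.02 -1.83] w 0.204
togo [ -0.8  -1.5 -31.7]
15.00 [ 0.5617 -0.1831  0.2135] yaw 18.4 tilt [-0.041 -0.025] q7 0.65 F [-1.54 -0.04 -1.37] w 0.200
togo [ -0.9  -2.3 -45.9]
15.25 [ 0.5617 -0.1831  0.2135] yaw 18.4 tilt [-0.041 -0.025] q7 0.65 F [-1.65 -0.79 -1.59] w 0.204
togo [ -0.9  -2.2 -46. ]
```

There is a steady sideways load of about -1.6 N in x, so the wire bears on the roof slope. I'll ease sideways to relieve it.

```bash

for i in 1 ; do python3 -m inch '[[-1,0,-0.5,0,0],[-1,0,-0.5,0,0],[-1,0,0,0,0]]' >/dev/null; done
python3 w.py [.5617,-.1835,.2595]
python3 -m inch '[[-1,0,-0.5,0,0],[-1,0,-0.5,0,0],[-1,0,0,0,0]]' >/dev/null
python3 w.py [.5617,-.1835,.2595]
python3 -m inch '[[-1,0,-0.5,0,0],[-1,0,-0.5,0,0],[-1,0,0,0,0]]' >/dev/null
python3 w.py [.5617,-.1835,.2595]

```

```text
15.62 [ 0.5615 -0.1831  0.2141] yaw 18.4 tilt [-0.039 -0.025] q7 0.65 F [-1.51  0.78 -2.14] w 0.208
togo [ -0.9  -2.  -45.4]
16.00 [ 0.5614 -0.1831  0.2144] yaw 18.4 tilt [-0.037 -0.025] q7 0.65 F [-0.36  1.23 -1.87] w 0.203
togo [ -1.   -1.7 -45. ]
16.38 [ 0.5611 -0.1832  0.2147] yaw 18.5 tilt [-0.035 -0.025] q7 0.65 F [-0.75  1.25 -1.55] w 0.200
togo [ -1.   -1.4 -44.7]
```

```bash

python3 -m inch '[[-1,0,-1.5,0,0],[-1,0,-1,0,0],[-1,0,0,0,0]]' >/dev/null
python3 w.py [.5617,-.1835,.2595]
python3 -m inch '[[-1,0,-1.5,0.5,0],[-1,0,-1,0.5,0],[-1,0,0,0,0],[-1,0,0,0,0]]' >/dev/null
python3 w.py [.5617,-.1835,.2595]

```

```text
16.75 [ 0.5607 -0.1834  0.2155] yaw 18.5 tilt [-0.031 -0.025] q7 0.66 F [ 2.09  1.9  -1.68] w 0.203
togo [ -1.1  -0.7 -44. ]
17.25 [ 0.56   -0.1835  0.2152] yaw 18.6 tilt [-0.026 -0.025] q7 0.66 F [ 3.58  1.41 -1.64] w 0.205
togo [ -1.2   0.1 -44.3]
```

```bash

python3 -m inch '[[-1,0,1,0.5,0],[-1,0,1,0.5,0],[-1,0,0,0,0],[-1,0,0,0,0]]' >/dev/null
python3 w.py [.5617,-.1835,.2595]
python3 -m inch '[[-1,0,0.5,1,0],[-1,0,0.5,1,0],[-1,0,0,0,0]]' >/dev/null
python3 w.py [.5617,-.1835,.2595]

```

```text
17.75 [ 0.5604 -0.1835  0.2134] yaw 18.5 tilt [-0.03  -0.025] q7 0.66 F [ 3.08  1.44 -2.52] w 0.209
togo [ -1.1  -0.4 -46.1]
18.12 [ 0.5605 -0.1835  0.211 ] yaw 18.5 tilt [-0.032 -0.025] q7 0.66 F [ 1.22  1.74 -2.18] w 0.202
togo [ -1.1  -0.7 -48.5]
```

```bash

python3 -m inch '[[-1,0.7,0.5,2,0],[-1,0.7,0.5,2,0],[-1,0,0.2,2.5,0],[-1,0,0.2,2.5,0],[-1,0,0,0,0]]' >/dev/null
python3 w.py [.5617,-.1835,.2595]
python3 -m inch '[[-1,0,0.1,2.5,0],[-1,0,0.1,2.5,0],[-1,0,0.1,2,0],[-1,0,0,0,0]]' >/dev/null
python3 w.py [.5617,-.1835,.2595]
python3 -m inch '[[-1,0,0,0,0]]' >/dev/null
python3 w.py [.5617,-.1835,.2595]

```

```text
18.75 [ 0.5606 -0.1833  0.2014] yaw 18.4 tilt [-0.033 -0.027] q7 0.65 F [ 0.95 -0.13 -0.1 ] w 0.204
togo [ -1.4  -1.3 -58.1]
19.25 [ 0.5607 -0.1833  0.1941] yaw 18.4 tilt [-0.033 -0.027] q7 0.66 F [ 1.37 -0.01 -0.67] w 0.202
togo [ -1.5  -1.7 -65.4]
19.38 [ 0.5607 -0.1833  0.1942] yaw 18.4 tilt [-0.033 -0.026] q7 0.66 F [ 0.41 -0.31 -0.79] w 0.201
togo [ -1.5  -1.7 -65.3]
```

```bash
cat > f.py <<'E'
from h import *
def ptr(im):
    P=pts(im);h=cv2.cvtColor(im["color"],cv2.COLOR_RGB2HSV)
    m=((h[...,0]<5)|(h[...,0]>174))&(h[...,1]>150)&(im["range_z"]>0)&(P[...,1]<-.25)&(P[...,2]>.05)&(P[...,0]>.55)
    return P[m].mean(0).round(4),m.sum()
if __name__=="__main__":
    d=np.load("i.npz");S={k[1:]:d[k] for k in d if k[0]=="s"};p0=ptr(S)
    F=[];Z=[]
    for i in range(16):
        im=ctrl.get_image("scene");Z.append(ptr(im)[0]);F.append(ctrl.get_state()["ft_force"])
    F=np.array(F);print("F",F.mean(0).round(2),"se",(F.std(0)/4).round(2));Z=np.array(Z);print(p0,Z.mean(0).round(4),"draw",p0[0][2]-Z[:,2].mean(),Z[:,2].std().round(5))
    print(ctrl.get_state()["position"],ctrl.get_state()["time"])
E
python3 f.py
```

```text
F [ 1.    0.31 -0.57] se [0.12 0.14 0.11]
(array([ 0.6196, -0.3052,  0.2522]), np.int64(34)) [ 0.6198 -0.3059  0.1866] draw 0.06558124999999998 0.00037
[ 0.56069294 -0.18331584  0.19411883] 20.175
```

```bash

python3 -m inch '[[-1,0,0.3,1.5,0],[-1,0,0.3,2,0],[-1,0,0.3,2,0],[-1,0,0.3,1.5,0],[-1,0,0,0,0]]' >/dev/null
python3 w.py [.5617,-.1835,.2595]
python3 f.py
```

```text
20.80 [ 0.5608 -0.1833  0.1863] yaw 18.4 tilt [-0.035 -0.026] q7 0.66 F [0.49 0.58 0.38] w 0.207
togo [ -1.5  -2.3 -73.2]
F [-0.01  0.49 -0.01] se [0.12 0.12 0.13]
(array([ 0.6196, -0.3052,  0.2522]), np.int64(34)) [ 0.6201 -0.3059  0.1792] draw 0.07299999999999998 0.00041
[ 0.56090438 -0.18329287  0.18644964] 21.6
```

Force is nearly zero and the draw is 73 mm, which agrees with the weighed 4.4 N. I'll soften the grip and let go.

```bash

python3 -m inch '[[-1,0,0,0,0],[-1,0,0,0,0],[-1,0,0,0,0]]' 6 >/dev/null
python3 w.py [.5617,-.1835,.2595]
python3 -m inch '[[-0.5,0,0,0,0],[-0.4,0,0,0,0],[-0.3,0,0,0,0],[-0.2,0,0,0,0],[0,0,0,0,0]]' >/dev/null
python3 w.py [.5617,-.1835,.2595]
python3 f.py
python3 e.py e6.png 130 70
```

```text
21.98 [ 0.561  -0.1833  0.1865] yaw 18.4 tilt [-0.034 -0.027] q7 0.66 F [ 0.1  -0.2  -0.07] w 0.203
togo [ -1.5  -2.4 -73. ]
22.60 [ 0.561  -0.1837  0.1865] yaw 18.4 tilt [-0.034 -0.027] q7 0.66 F [0.38 0.42 0.13] w 0.439
togo [ -1.1  -2.2 -72.9]
F [0.07 0.23 0.16] se [0.16 0.12 0.13]
(array([ 0.6196, -0.3052,  0.2522]), np.int64(34)) [ 0.6202 -0.3052  0.178 ] draw 0.07415624999999995 0.00045
[ 0.56098207 -0.18367416  0.18655047] 23.4
exp eye [ 0.5604 -0.1841  0.1701]
scene eye 57 mid [ 0.5607 -0.1779] yaw 15.0 span 0.0425 sd [0.008  0.0115] zmax 0.1737
scene body mid [ 0.5715 -0.1736  0.1016] [0.046 0.049 0.049] zmin/max 0.077 0.126
scene hook seat-ish [ 0.5609 -0.1812  0.1946] ymax [ 0.6361 -0.13    0.2656]
top body mid [ 0.567  -0.1527  0.1209] [0.005 0.002 0.003] zmin/max 0.119 0.122
top hook seat-ish [ 0.5466 -0.1817  0.1683] ymax [ 0.6018 -0.1301  0.2622]
```

View pics/e6.png

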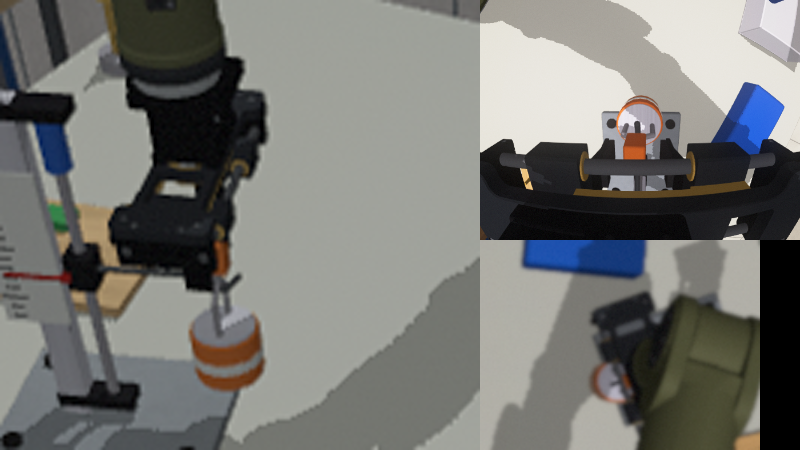

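The canister hangs free and the fingers stand clear of the block in the wrist view: block at (634,148), fingers at (585,165) and (690,165). I'll back off upward slowly.

```bash

python3 -m inch '[[0,0,0,-5,0],[0,0,0,-8,0],[0,0,0,-12,0],[0,0,0,-15,0],[0,0,0,-20,0]]' >/dev/null
python3 w.py [.5617,-.1835,.2595]
python3 -m inch '[[0,0,0,-25,0],[0,0,0,-25,0],[0,20,0,-10,0],[0,40,0,0,0],[0,40,0,0,0]]' >/dev/null
python3 -m inch '[[0,40,0,0,0],[0,20,0,0,0],[0,0,0,0,0],[0,0,0,0,0]]' >/dev/null
python3 w.py [.5617,-.1835,.2595]
python3 f.py
python3 e.py e7.png 110 70
```

```text
24.18 [ 0.5628 -0.1819  0.2498] yaw 18.4 tilt [-0.035 -0.027] q7 0.65 F [-0.61  0.18 -0.42] w 0.498
togo [-1.3 -1.9 -9.6]
25.30 [ 0.5157 -0.0269  0.3215] yaw 18.2 tilt [-0.019 -0.029] q7 0.30 F [-0.04 -0.22  0.46] w 0.502
togo [-161.8   -3.5   65.5]
F [-0.06 -0.13  0.  ] se [0.07 0.09 0.12]
(array([ 0.6196, -0.3052,  0.2522]), np.int64(34)) [ 0.6195 -0.3045  0.1785] draw 0.07373750000000001 0.00131
[ 0.51537976 -0.0256605   0.32073568] 26.1
exp eye [ 0.515  -0.0261  0.3042]
scene hook seat-ish [ 0.5582 -0.1812  0.1632] ymax [ 0.5566 -0.1587  0.1785]
top hook seat-ish [ 0.5679 -0.1827  0.2054] ymax [ 0.5655 -0.1756  0.2112]
```

View pics/e7.png

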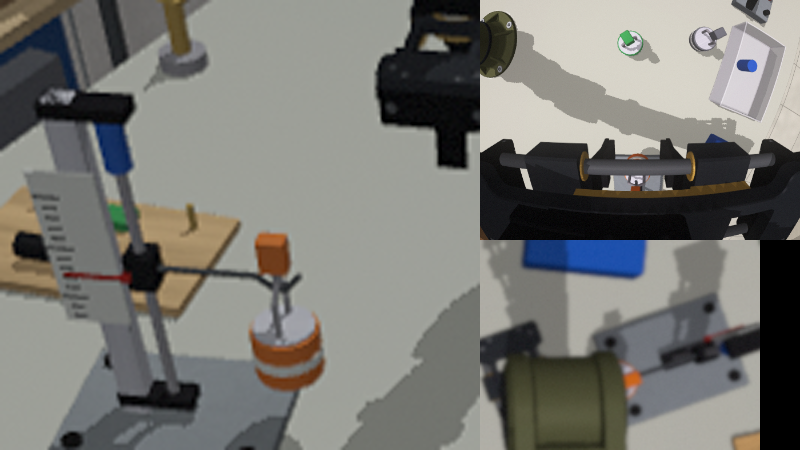

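The canister hangs upright in the dip, with its eye around (283,285), and the gripper is well clear. I'll let any swing die down, check that it is still, and hand in.

```bash

for i in 1 2 3 4 5 6; do python3 -m inch '[[0,0,0,0,0],[0,0,0,0,0],[0,0,0,0,0],[0,0,0,0,0],[0,0,0,0,0]]' >/dev/null; done
python3 - <<'E'
from f import *
B=[];Z=[];t=[]
for i in range(30):
    im=ctrl.get_image("scene");P=pts(im);h=cv2.cvtColor(im["color"],cv2.COLOR_RGB2HSV)
    m=(h[...,0]>5)&(h[...,0]<16)&(h[...,1]>150)&(abs(P[...,1]+.18)<.06)&(abs(P[...,0]-.56)<.06)&(P[...,2]>.05)
    v,u=np.where(m);B.append([u.mean(),v.mean()]);Z.append(ptr(im)[0][2]);t.append(ctrl.get_state()["time"])
    body=P[m&(P[...,2]<.14)];blk=P[m&(P[...,2]>.17)]
B=np.array(B);print("px ptp",np.ptp(B,axis=0),"draw",.2522-np.mean(Z),np.std(Z),t[0],t[-1]);print(B[::3].round(2).tolist())
print((body.min(0)+body.max(0))/2,(blk.min(0)+blk.max(0))/2)
E
```

```text
px ptp [0.06299145 0.22678558] draw 0.07399666666666666 0.0009307643215241008 30.05 31.5
[[203.59, 176.22], [203.56, 176.26], [203.56, 176.19], [203.56, 176.24], [203.56, 176.19], [203.55, 176.09], [203.58, 176.03], [203.53, 176.08], [203.57, 176.21], [203.53, 176.22]]
[ 0.57113722 -0.17374911  0.10252959] [ 0.56142993 -0.17796193  0.20309205]
```

```bash
python3 -c "
from bench import ctrl
ctrl.close_job();print(ctrl.get_state()['time'])"
```

```text
the job is handed in; nothing more can be done
the job is handed in; nothing more can be done
```

The orange canister is hanging by its eye in the dip of the hook. I let go with no measurable load on the gripper, and the job was handed in at about 31.5 s.

**Lowering and release:** I weighed the canister in the air at about 4.4 N, which should draw the spring about 73 mm. When I let go, the draw read 73 mm and the wrist force about 0 N. The pointer moved only about 1 mm on release.

**Last checks:**
- **Stillness:** over 1.5 s the canister moved no more than 0.23 px in the image, and the draw stayed at 74 mm with about 1 mm of noise.
- **Position:** the grip block is centred about 3 mm from the seat in the scene camera's frame. The picture taken after backing off showed the canister upright and the gripper well clear.

**Problems and limits:**
- **Camera mismatch:** the two cameras disagreed by 3 to 4 mm in x, so I compared eye and hook within the scene camera's frame only.
- **Sideways load:** during the lowering a sideways load of 1.5 to 3.6 N built up, and I eased it to about zero before letting go.
- **Not measured:** I never read the pointer's speed directly, and I did not measure the positions of the bystanders at the end. I saw no contact with them on the way.

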